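Sweep the offcuts off the door panel into the scrap tray

ROBOT

A 6-joint arm with a two-finger parallel gripper is mounted at the origin on the work surface. World frame = base frame: x ahead of the robot, y to its left, z up, the work surface at z = 0. Lengths are in m, angles in rad, forces in N, time in s.
With the tool pointing down it reaches from about 0.425 to 0.95 m from the base axis. Payload 3.5 kg.
Tool frame: the origin (TCP) lies at the very end of the fingers, on their centre line; the grasp point (between the pads) lies 19 mm behind it; z points along the fingers, y is the direction in which the jaws open and shut (so a half turn about z gives the same grasp; the last joint's range is limited). The gripper opens to 85 mm and grips with 20 to 120 N. Pads are 22 mm wide; open, the fingers measure 114 mm over their backs; the gripper's body (76 mm by 85 mm) begins 54 mm behind the grasp point. The pads swing forward as they close: fully open they stand 13 mm farther back than shut.
Start: joints at [0.988, 0.286, 1.577, -0, 1.279, -0.15], TCP at [0.283, 0.613, 0.231] pointing down, gripper open.
Joint ranges: [-2.77, 2.77], [-0.9, 2.22], [0.21, 2.48], [-1.53, 4.67], [0.24, 2.81], [-2.84, 2.84]. Speed limits (rad/s): [2.79, 2.79, 3.14, 3.14, 3.14, 3.14].

INTERFACE

Orientations are given as a unit quaternion [x, y, z, w].
In Python, from plant import get_state, read_camera, sign_off gives the robot as it stands.
- The arm moves only by the tool step_arm, never from a script. Its argument "targets" is a list that holds one entry, the list of rows, each a list of 5 numbers: the opening, from 0 (shut) to 1 (fully open), then the shift along the tool's x, y, z each as a share of 4 cm, from -1 to 1, then the turn about the tool's z as a share of 5 degrees, from -1 to 1. A call has 1 to 10 rows; each row shifts and turns the commanded pose from where the row before left it, along the tool's axes as they then stand; what a row does not reach is not made up. A row lasts 1/12 s, in which the tool goes at most 41.7 mm and 7.16 degrees, less where a joint would pass 70% of its speed; a pose out of reach is approached as far as the arm can. A call with a number of a shift or a turn outside -1 to 1 is refused whole. A call with a gripper value outside its range is refused whole. The fingers move at their own pace and stop on an object; "squeeze" is the grip in N (left out, the last holds). Time passes only in rows, so rows that do not move let the fingers close. It gives the time, the measured TCP pose, the force and the opening at its end, in the units of the state.
- get_state(): the state, without advancing time (a new reading comes with each control period).
- read_camera(name): name is "scene" or "top" or "wrist"; returns a dict with "pixels" (400x640x3 uint8, red, green, blue), "range_z" (400x640 float32, m along the optical axis (not along the pixel's ray), 0 where there is no reading), "mtx" (3x3 intrinsics, pixels), "rvec" (rotation vector, rad) and "tvec" (3), from world to camera coordinates, as OpenCV has them. Camera axes: x right, y down, z forward; pixel columns grow to the right and rows downward; lengths in m; the calibration is good to about 2 mm. The wrist camera is an equidistant fisheye: a pixel r from the principal point sees the ray r / f radians off the axis. A picture is of the moment at which its call begins.
- sign_off(): hands the job in, once; it reports no verdict.
The state is a dict: "time": time; "qpos": joint angles; "dq": joint speeds; "joint_efforts": joint torques, N m; "eef_pos": TCP position; "tcp_rot": TCP orientation; "contact_force": force on the tool from outside, world axes, zero at the start; "wrist_torque": the same for the moment, N m; "opening": opening from 0.0 (shut) to 1.0 (fully open).
Only numpy, scipy, OpenCV 4.12 (cv2) and the standard library are available. Lean on these libraries where they do the work, as an engineer would, in place of code of your own. Each camera call takes 0.05 s, during which the arm holds its last target.

TASK

Clear the wood offcuts off the dark door panel: with your fingers, sweep the three pale oak blocks along the panel and over its end edge, so that all three drop into the bare steel scrap tray and not into the blue parts tray. Only push them, never pick them up or lift them, and leave the wax jar, the red knob and the brass pulls standing where they are.

Things in the scene. Friction and masses are not known exactly. Their poses are not given: they have to be found in the camera images.
- panel: Dark walnut door panel lying level on battens, fixed; 280 mm (its x) by 340 mm (its y), with no rim, its flat top 40 mm above the bench. Origin: centre of its underside, on the bench. Its y axis runs along its length, from one end edge (y = -170 mm) to the other (y = +170 mm); one tray stands against each end edge. It may be turned up to 0.2 rad.
- scrap_tray: Bare steel open tray, fixed, standing on the bench against one end edge of the panel (either one), 280 mm (its x, along that whole edge) by 130 mm (its y) by 34 mm high, walls and floor 4 mm, so that its rim is 6 mm below the panel's top and things pushed over the edge drop into it (1 mm gap between tray and edge). Origin: centre of its underside; axes parallel to the panel's. Empty at the start.
- parts_tray: Blue plastic open tray of the same size, fixed, against the other end edge of the panel, with two brass pulls standing in it. Origin: centre of its underside.
- offcut_a_center (a point): Loose pale oak offcut, a block 40 mm (its x) by 25 mm (its y) by 18 mm high, about 15 g, lying flat on the panel, turned any way. The point is the block's centre, 9 mm above the panel's top. Two offcuts lie along the panel's near (-x) long side and one along its far long side, about 75 mm off the panel's lengthwise centre line, at least 95 mm apart along y when on the same side; nothing else lies in their straight ways along y to either end.
- offcut_b_center (a point): Loose pale oak offcut, a block 40 mm (its x) by 25 mm (its y) by 18 mm high, about 15 g, lying flat on the panel, turned any way. The point is the block's centre, 9 mm above the panel's top. Two offcuts lie along the panel's near (-x) long side and one along its far long side, about 75 mm off the panel's lengthwise centre line, at least 95 mm apart along y when on the same side; nothing else lies in their straight ways along y to either end.
- offcut_c_center (a point): Loose pale oak offcut, a block 40 mm (its x) by 25 mm (its y) by 18 mm high, about 15 g, lying flat on the panel, turned any way. The point is the block's centre, 9 mm above the panel's top. Two offcuts lie along the panel's near (-x) long side and one along its far long side, about 75 mm off the panel's lengthwise centre line, at least 95 mm apart along y when on the same side; nothing else lies in their straight ways along y to either end.
- wax_jar: Amber glass jar with black lid, 42 mm across, 42 mm high, standing loose on the panel's lengthwise centre line among the offcuts. Origin: centre of its underside. To be left alone.
- wood_knob: Red-painted wooden drawer knob, 34 mm across, 37 mm high, standing loose on the panel's lengthwise centre line among the offcuts. Origin: centre of its underside. To be left alone.
- brass_pull_a: Small brass pull, 28 mm across, 26 mm high, standing loose on the blue tray's floor. Origin: centre of its underside. To be left alone.
- brass_pull_b: Small brass pull, 28 mm across, 26 mm high, standing loose on the blue tray's floor. Origin: centre of its underside. To be left alone.

How it is judged:
At the end, for the whole second after the job is handed in: All three offcuts lie at rest in the steel scrap tray (centres inside its walls and less than 36 mm above the bench); the jar, the knob and the brass pulls are within 15 mm of where they stood (x of offcut_a_center in the frame of scrap_tray between -0.136 and 0.136 m and y of offcut_a_center in the frame of scrap_tray between -0.061 and 0.061 m and z of each of offcut_a_center, offcut_b_center, offcut_c_center in the frame of scrap_tray below 0.036 m and linear speed of each of offcut_a, offcut_b, offcut_c below 0.02 m/s and x of offcut_b_center in the frame of scrap_tray between -0.136 and 0.136 m and y of offcut_b_center in the frame of scrap_tray between -0.061 and 0.061 m and x of offcut_c_center in the frame of scrap_tray between -0.136 and 0.136 m and y of offcut_c_center in the frame of scrap_tray between -0.061 and 0.061 m and distance of each of wax_jar, wood_knob, brass_pull_a, brass_pull_b from where it was at the start of the episode below 0.015 m); the robot touches nothing.
It fails at once if The wax jar is pushed, lifted or tipped (moved over 15 mm or tilted over 0.4 rad) (distance of wax_jar from where it was at the start of the episode above 0.015 m or angle between wax_jar's own z axis and vertical above 0.4 rad).
It fails at once if The red knob is pushed, lifted or tipped (moved over 15 mm or tilted over 0.4 rad) (distance of wood_knob from where it was at the start of the episode above 0.015 m or angle between wood_knob's own z axis and vertical above 0.4 rad).
It fails at once if A brass pull is disturbed (moved over 15 mm or tilted over 0.4 rad) (distance of brass_pull_a from where it was at the start of the episode above 0.015 m or angle between brass_pull_a's own z axis and vertical above 0.4 rad).
It fails at once if A brass pull is disturbed (moved over 15 mm or tilted over 0.4 rad) (distance of brass_pull_b from where it was at the start of the episode above 0.015 m or angle between brass_pull_b's own z axis and vertical above 0.4 rad).
It fails at once if An offcut is lifted (its centre more than 22 mm above the panel's top; 9 mm when it lies flat) (height (world z) of any of offcut_a_center, offcut_b_center, offcut_c_center above 0.062 m).
It also fails if it takes over 67 s, if anything falls off the work surface, if the arm or the gripper's body presses on something with over 40 N, if the wrist force passes 120 N, or if a joint passes its speed limit or range.

## Working session

There is one attempt and no reset: what is moved stays moved. The work goes in short steps, Python scripts to look and compute and a tool call to move; the robot and the scene stay as the last step left them, time stands still between calls to the robot, and variables do not carry over. Pictures are saved under pics/ and viewed, and the job is handed in when it is done.

Besides the shell and the picture viewer there is one more tool, called after ">>>" by a JSON object that holds its "op" and its "data", one argument or row to a line. step_arm: Moves the arm, as the interface text tells. Shift numbers are shares of 4 cm and turn numbers shares of 5 degrees, none past 1 either way. Its arguments: {"type":"object","properties":{"targets":{"type":"array"},"squeeze":{"type":"number"}},"required":["targets"]}

```bash
mkdir -p pics; ls; python3 - <<'E'
from plant import *
import cv2
s=get_state();print({k:(v if not hasattr(v,'round') else v) for k,v in s.items()})
for n in("top","scene"):
    c=read_camera(n);cv2.imwrite(f"pics/{n}0.png",c["pixels"][:,:,::-1]);print(n,c["mtx"],c["rvec"],c["tvec"])
E
```

```text
pics
{'time': 0.0, 'qpos': array([ 9.88006405e-01,  2.87191412e-01,  1.57818592e+00,  1.09849679e-05,
        1.27861521e+00, -1.49988430e-01]), 'dq': array([-3.51203703e-04,  1.89906464e-03, -1.01435823e-03,  7.44634738e-05,
       -4.06413756e-04, -1.70800794e-03]), 'joint_efforts': array([-1.68578626e-03, -4.05969822e+01, -2.92630291e+01, -2.60196894e-04,
        5.66818519e-03,  1.45449502e-05]), 'eef_pos': array([0.28269939, 0.61221696, 0.22992519]), 'tcp_rot': array([ 2.14717111e-01,  9.76675546e-01, -1.11841738e-03, -4.34785023e-04]), 'contact_force': array([ 0.422313  ,  0.10319278, -0.09499865]), 'wrist_torque': array([ 0.04002216, -0.00175584,  0.02906359]), 'opening': 0.9974523594762862}
top [[374.86220344   0.         317.4061386 ]
 [  0.         374.86220344 199.62460277]
 [  0.           0.           1.        ]] [ 2.18953729 -2.13209061  0.03379694] [0.02115989 0.57223888 0.80953663]
scene [[444.31207884   0.         319.33430726]
 [  0.         444.31207884 202.34816904]
 [  0.           0.           1.        ]] [ 1.24680695  2.41365087 -0.86237523] [ 0.31569655 -0.28920793  1.20478431]
```

View pics/top0.png

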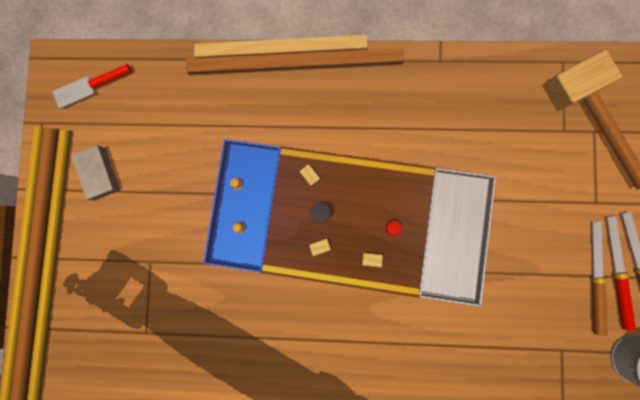

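View pics/scene0.png

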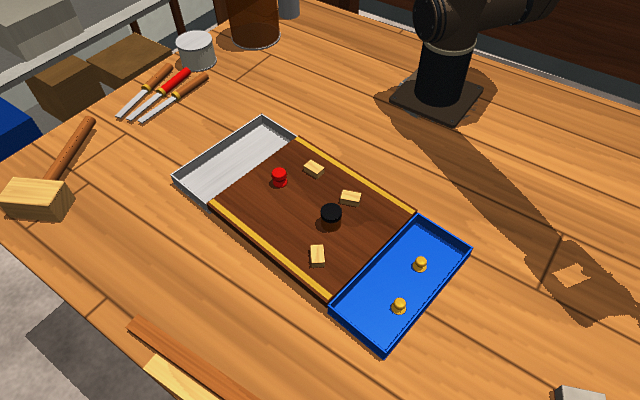

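The top view shows the blue tray on the left (about (243,205)) and the steel tray on the right (about (458,236)). The offcuts are at about (310,175), (319,247) and (372,260), the jar at (320,212) and the knob at (394,228). I'll enlarge and measure next.

```bash
cat > h.py <<'E'
import numpy as np,cv2
from plant import *
def w(c,u,v,z):
    R=cv2.Rodrigues(c["rvec"])[0];t=np.ravel(c["tvec"])
    d=R.T@np.linalg.inv(c["mtx"])@np.array([u,v,1.]);o=-R.T@t
    return o+d*(z-o[2])/d[2]
E
python3 - <<'E'
from h import *
c=read_camera("top");im=c["pixels"][:,:,::-1].copy()
cv2.imwrite("pics/topcrop.png",cv2.resize(im[130:315,255:505],None,fx=3.2,fy=3.2,interpolation=cv2.INTER_CUBIC))
hsv=cv2.cvtColor(im,cv2.COLOR_BGR2HSV)
m=((im[:,:,2]>150)&(im[:,:,1]>120)&(im[:,:,0]>70)&(hsv[:,:,1]>60)).astype(np.uint8)
m[:, :270]=0;m[:,425:]=0;m[:160]=0;m[275:]=0
n,l,st,ce=cv2.connectedComponentsWithStats(m)
for i in range(1,n):
    if st[i,4]>60:
        p=np.argwhere(l==i)[:,::-1].astype(np.float32)
        P=np.array([w(c,u,v,.058)[:2] for u,v in p])
        r=cv2.minAreaRect((P*1000).astype(np.float32))
        print(st[i],ce[i].round(1),P.mean(0).round(4),r)
for nm,u,v,z in [("jar",320,211,.082),("knob",394,228,.077),("pFL",281,153,.04),("pFR",435,171,.04),("pNL",263,270,.04),("pNR",420,292,.04),("sFR",494,177,.034),("sNR",481,304,.034),("bFL",224,141,.034),("bNL",206,263,.034)]:
    print(nm,w(c,u,v,z).round(4))
E
```

```text
[300 165  19  20 212] [309.2 174.6] [0.622  0.0538] ((622.2642211914062, 53.870811462402344), (39.74898147583008, 24.712631225585938), 40.10208511352539)
[310 239  20  17 217] [319.3 247.1] [0.4688 0.0278] ((468.7134094238281, 28.06072998046875), (24.094327926635742, 39.527957916259766), 21.558717727661133)
[363 254  19  13 214] [372.4 259.8] [ 0.4459 -0.0834] ((446.1632995605469, -83.3197021484375), (38.589561462402344, 23.61448097229004), 84.7598876953125)
jar [0.5437 0.0276 0.082 ]
knob [ 0.5131 -0.1243  0.077 ]
pFL [0.6711 0.1187 0.04  ]
pFR [ 0.6383 -0.2163  0.04  ]
pNL [0.4152 0.1486 0.04  ]
pNR [ 0.3804 -0.1863  0.04  ]
sFR [ 0.6289 -0.3434  0.034 ]
sNR [ 0.3591 -0.3146  0.034 ]
bFL [0.697  0.2489 0.034 ]
bNL [0.4255 0.2758 0.034 ]
```

View pics/topcrop.png

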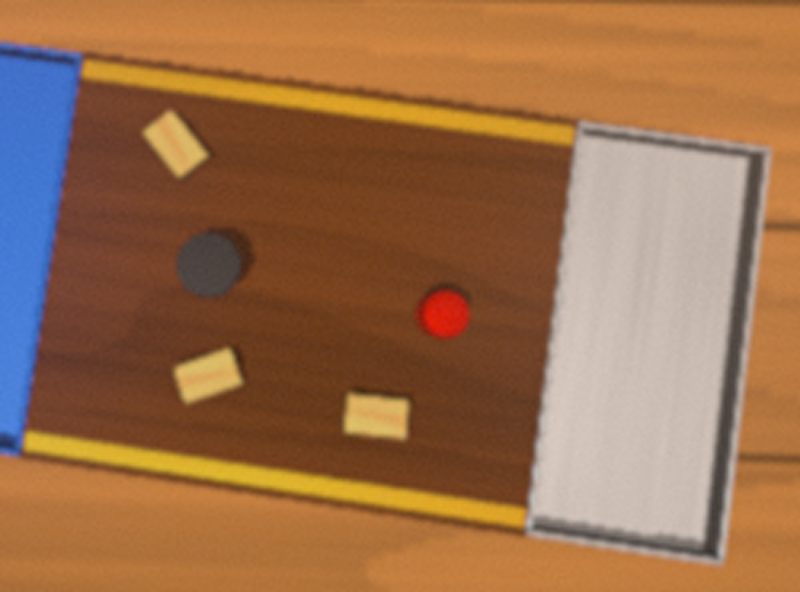

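The block sizes match (40 × 25 mm). The steel tray is at the -y end. I'll turn the tool so the jaws span across the panel, nearly shut, which makes a two-finger pusher about 40 mm wide.

>>> {"op": "step_arm", "data": {
  "targets": [
    [[0.15,0,0,0,1],[0.15,0,0,0,1],[0.15,0,0,0,1],[0.15,0,0,0,1],[0.15,0,0,0,1],[0.15,0,0,0,1],[0.15,0,0,0,1],[0.15,0,0,0,1],[0.15,0,0,0,1],[0.15,0,0,0,1]]
  ]
}}

```text
time: 0.98
eef_pos: [0.2829, 0.6125, 0.2307]
tcp_rot: [0.609, 0.793, -0.001, 0.0]
contact_force: [0.9, 0.1, 0.3]
opening: 0.149
```

>>> {"op": "step_arm", "data": {
  "targets": [
    [[0.15,0,0,0,1],[0.15,0,0,0,1],[0.15,0,0,0,1],[0.15,0,0,0,1],[0.15,0,0,0,0.2],[0.15,0,0,0,0],[0.15,0,0,0,0]]
  ]
}}

```text
time: 1.57
eef_pos: [0.283, 0.6126, 0.231]
tcp_rot: [0.741, 0.671, -0.0, 0.0]
contact_force: [-1.0, -0.0, 0.0]
opening: 0.147
```

```bash
cat >> h.py <<'E'
from scipy.spatial.transform import Rotation as Ro
yaw=-0.100
ex=np.array([np.cos(yaw),np.sin(yaw)]);ey=np.array([-np.sin(yaw),np.cos(yaw)])
c0=np.array([.5265,-.034])
def pf(p): d=np.array(p[:2])-c0; return np.array([d@ex,d@ey])*1000
def need(p):
    s=get_state();R=Ro.from_quat(s["tcp_rot"]).as_matrix()
    return (R.T@(np.array(p)-s["eef_pos"])/.04).round(2)
E
python3 - <<'E'
from h import *
c=read_camera("top")
for n,u,v,z in [("pFL",280.6,148,.04),("pFR",435.6,169,.04),("pNL",262,272,.04),("pNR",419.7,295,.04)]: print(n,w(c,u,v,z).round(4),pf(w(c,u,v,z)).round(1))
for n,p in dict(C=(.6222,.0538),B=(.4688,.028),A=(.446,-.0833),jar=(.5437,.0276),knob=(.5131,-.1243)).items(): print(n,pf(p).round(1))
s=get_state();print(s["time"],s["eef_pos"],Ro.from_quat(s["tcp_rot"]).as_matrix().round(3),s["opening"])
C=np.array([.6222,.0538])+.043*ey
print(C,need([*C,.23]),need([*C,.046]))
E
```

```text
pFL [0.6822 0.12   0.04  ] [139.6 168.8]
pFR [ 0.6427 -0.2175  0.04  ] [ 133.9 -171. ]
pNL [0.4109 0.1506 0.04  ] [-133.5  172.1]
pNR [ 0.3742 -0.1857  0.04  ] [-136.4 -166.1]
C [86.5 96.9]
B [-63.6  55.9]
A [-75.2 -57.1]
jar [11. 63.]
knob [ -4.3 -91.2]
1.6167 [0.28300298 0.61268203 0.23111026] [[ 0.1    0.995 -0.   ]
 [ 0.995 -0.1   -0.   ]
 [-0.    -0.    -1.   ]] 0.14934159536096261
[0.62649284 0.09658518] [-11.98   9.83   0.03] [-11.98   9.83   4.63]
```

>>> {"op": "step_arm", "data": {
  "targets": [
    [[0.15,-0.6,0.49,0,0],[0.15,-0.6,0.49,0,0],[0.15,-0.6,0.49,0,0],[0.15,-0.6,0.49,0,0],[0.15,-0.6,0.49,0,0],[0.15,-0.6,0.49,0,0],[0.15,-0.6,0.49,0,0],[0.15,-0.6,0.49,0,0],[0.15,-0.6,0.49,0,0],[0.15,-0.6,0.49,0,0]]
  ]
}}

```text
time: 2.45
eef_pos: [0.4545, 0.3529, 0.2315]
tcp_rot: [0.742, 0.671, 0.0, 0.0]
contact_force: [1.0, 0.4, -0.7]
opening: 0.154
```

>>> {"op": "step_arm", "data": {
  "targets": [
    [[0.15,-0.6,0.49,0,0],[0.15,-0.6,0.49,0,0],[0.15,-0.6,0.49,0,0],[0.15,-0.6,0.49,0,0],[0.15,-0.6,0.49,0,0],[0.15,-0.6,0.49,0,0],[0.15,-0.6,0.49,0,0],[0.15,-0.6,0.49,0,0],[0.15,-0.6,0.49,0,0],[0.15,0,0,0,0]]
  ]
}}

```text
time: 3.28
eef_pos: [0.61, 0.1169, 0.2314]
tcp_rot: [0.743, 0.669, -0.0, 0.001]
contact_force: [0.1, 0.2, -0.6]
opening: 0.152
```

```bash
python3 - <<'E'
from h import *
s=get_state();print(s["eef_pos"],s["time"],need([.6265,.0966,.046]))
E
```

```text
[0.61001128 0.11692564 0.23139905] 3.2833 [-0.45  0.45  4.64]
```

>>> {"op": "step_arm", "data": {
  "targets": [
    [[0.15,-0.4,0.45,0,0],[0.15,0,0,0.6,0],[0.15,0,0,0.6,0],[0.15,0,0,0.6,0],[0.15,0,0,0.6,0],[0.15,0,0,0.6,0],[0.15,0,0,0.5,0],[0.15,0,0,0.4,0],[0.15,0,0,0.2,0],[0.15,0,0,0,0]]
  ]
}}

```text
time: 4.12
eef_pos: [0.6219, 0.1041, 0.0648]
tcp_rot: [0.742, 0.671, -0.002, -0.002]
contact_force: [-0.4, 0.0, 0.1]
opening: 0.154
```

```bash
python3 - <<'E'
from h import *
s=get_state();print(s["eef_pos"],s["time"],need([.6265,.0966,.046]))
for n in("scene","wrist"):
    c=read_camera(n);cv2.imwrite(f"pics/{n}1.png",c["pixels"][:,:,::-1])
E
```

```text
[0.62191697 0.10407477 0.064811  ] 4.1167 [-0.17  0.13  0.47]
```

View pics/scene1.png

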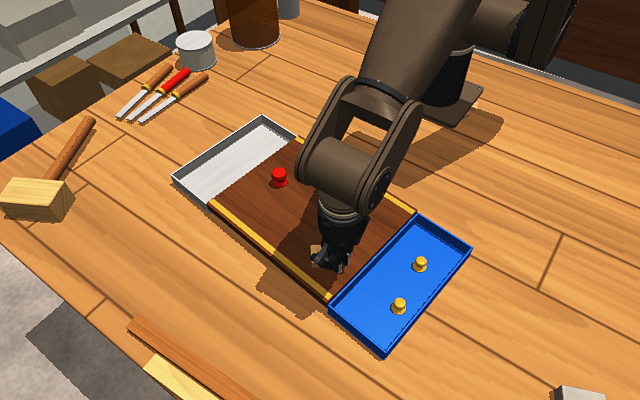

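View pics/wrist1.png

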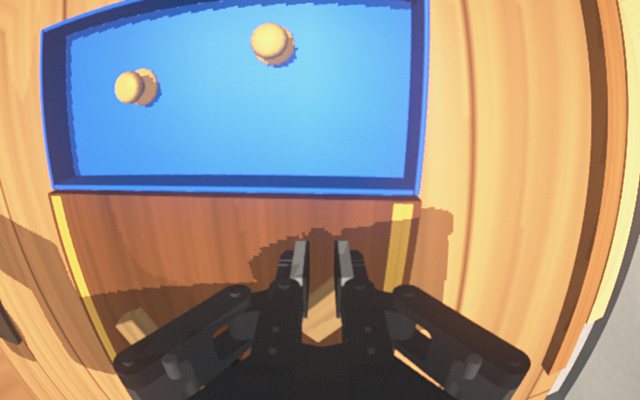

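>>> {"op": "step_arm", "data": {
  "targets": [
    [[0.15,0,0,0.1,0],[0.15,0,0,0,0]]
  ]
}}

```text
time: 4.38
eef_pos: [0.6245, 0.1038, 0.0644]
tcp_rot: [0.742, 0.671, 0.001, 0.001]
contact_force: [0.2, -0.8, -0.5]
opening: 0.15
```

```bash
python3 - <<'E'
from h import *
s=get_state();print(s["eef_pos"],s["time"],need([.6265,.0966,.046]),s["contact_force"])
E
```

```text
[0.62450013 0.10384928 0.06436904] 4.3833 [-0.18  0.07  0.46] [ 0.15947396 -0.78943127 -0.54711863]
```

>>> {"op": "step_arm", "data": {
  "targets": [
    [[0.15,0,0.05,0.25,0],[0.15,0,0,0.2,0],[0.15,0,0,0,0],[0.15,0,0,0,0]]
  ]
}}

```text
time: 4.72
eef_pos: [0.6249, 0.1035, 0.044]
tcp_rot: [0.742, 0.67, -0.001, -0.001]
contact_force: [0.6, -0.8, 0.2]
opening: 0.15
```

>>> {"op": "step_arm", "data": {
  "targets": [
    [[0.15,-0.2,0,0,0],[0.15,-0.2,0,0,0],[0.15,-0.2,0,0,0],[0.15,-0.2,0,0,0],[0.15,-0.2,0,0,0],[0.15,-0.2,0,0,0],[0.15,-0.2,0,0,0],[0.15,-0.2,0,0,0],[0.15,-0.2,0,0,0],[0.15,-0.2,0,0,0]]
  ]
}}

```text
time: 5.55
eef_pos: [0.6176, 0.0231, 0.0453]
tcp_rot: [0.742, 0.67, -0.0, -0.0]
contact_force: [0.1, 0.6, -0.0]
opening: 0.149
```

```bash
python3 - <<'E'
from h import *
s=get_state();print(s["eef_pos"],s["time"],pf(s["eef_pos"]),s["contact_force"])
for n in("top",):
    c=read_camera(n);cv2.imwrite(f"pics/{n}2.png",cv2.resize(c["pixels"][130:315,200:505,::-1],None,fx=2.6,fy=2.6))
E
```

```text
[0.61760145 0.02310801 0.04534815] 5.55 [84.94503488 65.91767383] [ 0.14398809  0.62384257 -0.02449694]
```

View pics/top2.png

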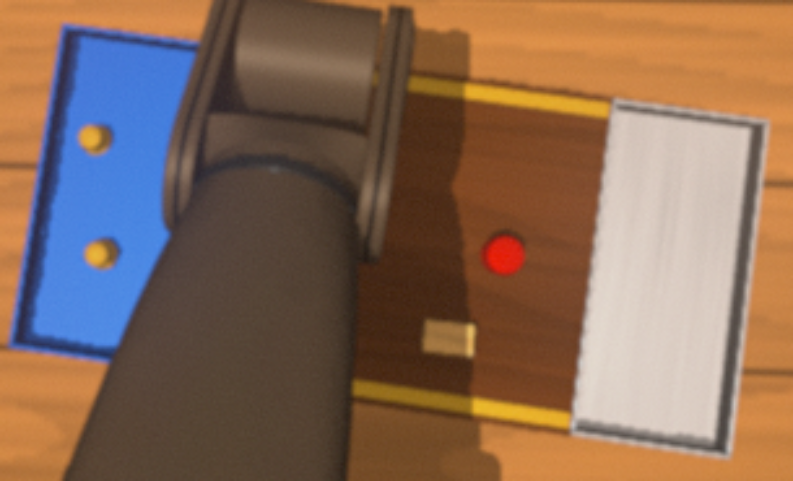

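The arm covers block C in the top view. A and the knob haven't moved, and no force spikes show. I'll continue and check with the scene camera.

>>> {"op": "step_arm", "data": {
  "targets": [
    [[0.15,-0.2,0,0,0],[0.15,-0.2,0,0,0],[0.15,-0.2,0,0,0],[0.15,-0.2,0,0,0],[0.15,-0.2,0,0,0],[0.15,-0.2,0,0,0],[0.15,-0.2,0,0,0],[0.15,-0.2,0,0,0],[0.15,-0.2,0,0,0],[0.15,-0.2,0,0,0]]
  ]
}}

```text
time: 6.43
eef_pos: [0.6095, -0.0565, 0.0453]
tcp_rot: [0.742, 0.67, -0.0, -0.0]
contact_force: [-0.2, -0.5, 0.6]
opening: 0.15
```

```bash
python3 - <<'E'
from h import *
s=get_state();print(s["eef_pos"],s["time"],pf(s["eef_pos"]),s["contact_force"])
for n in("scene",):
    c=read_camera(n);cv2.imwrite(f"pics/{n}3.png",cv2.resize(c["pixels"][100:350,160:480,::-1],None,fx=2.4,fy=2.4))
E
```

```text
[ 0.6095136  -0.05645323  0.04530553] 6.4333 [ 84.84045629 -14.05352343] [-0.19402261 -0.48555431  0.5702998 ]
```

View pics/scene3.png

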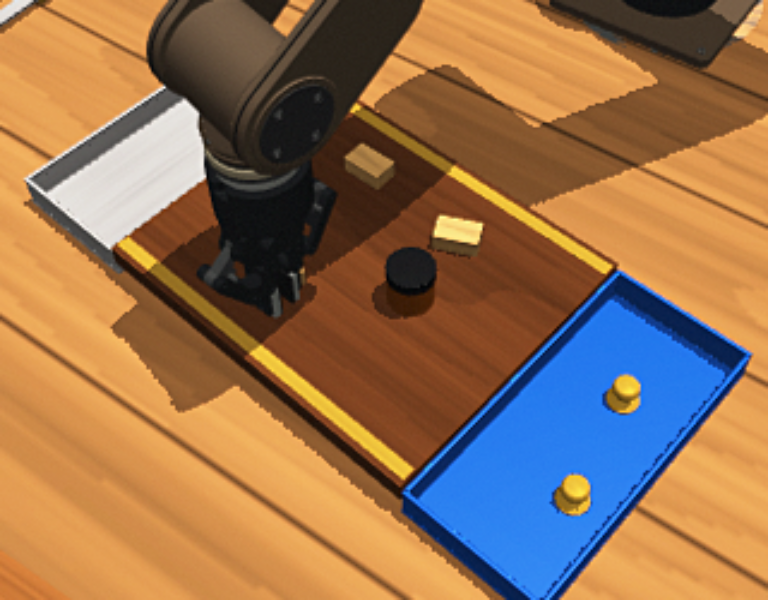

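C is mostly hidden, with a sliver visible ahead of the fingers near (300,275). The jar and pulls haven't moved.

>>> {"op": "step_arm", "data": {
  "targets": [
    [[0.15,-0.2,0,0,0],[0.15,-0.2,0,0,0],[0.15,-0.2,0,0,0],[0.15,-0.2,0,0,0],[0.15,-0.2,0,0,0],[0.15,-0.2,0,0,0],[0.15,-0.2,0,0,0],[0.15,-0.2,0,0,0],[0.15,-0.2,0,0,0],[0.15,-0.2,0,0,0]]
  ]
}}

```text
time: 7.32
eef_pos: [0.6014, -0.1361, 0.0453]
tcp_rot: [0.742, 0.67, -0.0, 0.0]
contact_force: [-0.4, -0.5, 0.3]
opening: 0.154
```

```bash
python3 - <<'E'
from h import *
s=get_state();print(s["eef_pos"],s["time"],pf(s["eef_pos"]),s["contact_force"])
for n in("scene","top","wrist"):
    c=read_camera(n);cv2.imwrite(f"pics/{n}4.png",c["pixels"][:,:,::-1])
E
```

```text
[ 0.60144362 -0.13608256  0.04532693] 7.3167 [ 84.76046038 -94.09069166] [-0.43282881 -0.46440549  0.31141137]
```

View pics/scene4.png

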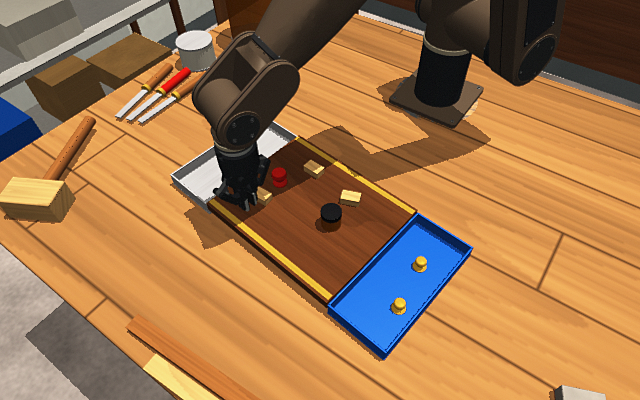

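View pics/top4.png

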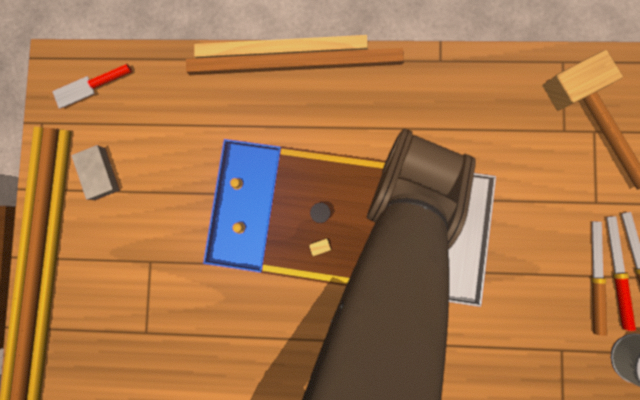

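View pics/wrist4.png

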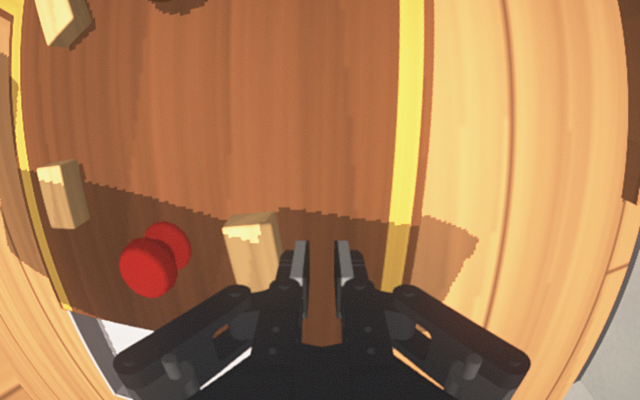

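C has slipped off the near side of the fingers: wrist view (250,240), scene view (264,195). It lies between the fingers and the knob. I'll back away to the far side, lift, and look again.

>>> {"op": "step_arm", "data": {
  "targets": [
    [[0.15,0,0.3,0,0],[0.15,0,0.2,0,0],[0.15,0,0,-0.5,0],[0.15,0,0,-0.8,0],[0.15,0.7,0,-0.5,0],[0.15,1,0,0,0],[0.15,1,0,0,0],[0.15,1,0,0,0],[0.15,0.8,0,0,0],[0.15,0,0,0,0]]
  ]
}}

```text
time: 8.3
eef_pos: [0.6397, 0.048, 0.1175]
tcp_rot: [0.74, 0.673, 0.001, -0.001]
contact_force: [0.4, -0.2, 0.1]
opening: 0.157
```

```bash
python3 - <<'E'
from h import *
s=get_state();print(s["eef_pos"],s["time"],pf(s["eef_pos"]),s["contact_force"])
c=read_camera("top");im=c["pixels"][:,:,::-1].copy()
cv2.imwrite("pics/top5.png",cv2.resize(im[130:315,255:505],None,fx=3.2,fy=3.2,interpolation=cv2.INTER_CUBIC))
E
```

```text
[0.63965881 0.04798209 0.11753028] 8.3 [104.40893204  92.869556  ] [ 0.42924058 -0.19839147  0.05840416]
```

View pics/top5.png

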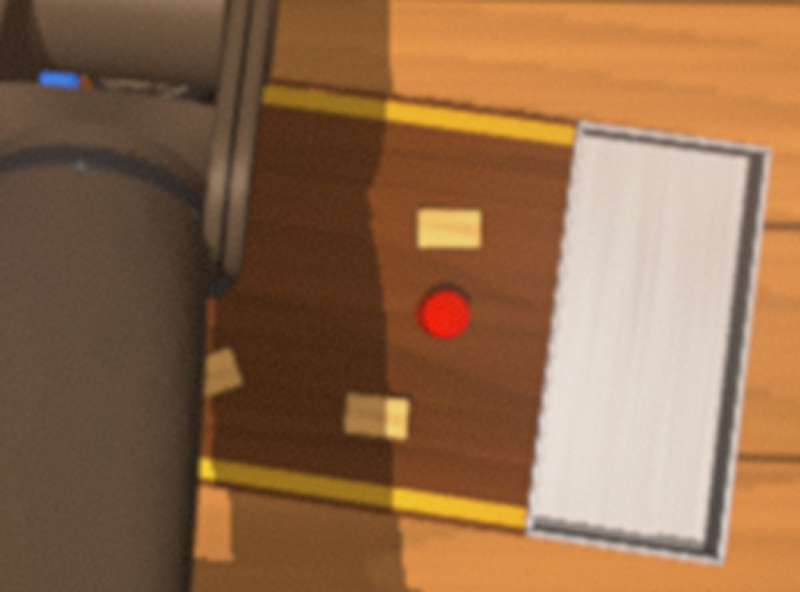

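C now lies at crop (449,229), image (395,202), nearly in line with the push direction. It's about 25 mm clear of the knob and 80 mm from the edge.

```bash
python3 - <<'E'
from h import *
c=read_camera("top")
g=lambda x,y,z=.058: w(c,255+(x-1.1)/3.2,130+(y-1.1)/3.2,z)
for n,q in dict(C=[(418,209),(481,210),(481,249),(417,248)],A=[(346,393),(410,398),(407,440),(344,434)]).items():
    P=np.array([g(*a)[:2] for a in q]);print(n,P.round(4).tolist(),P.mean(0),pf(P.mean(0)))
    d=P[0]+P[3]-P[1]-P[2];print("axis yaw of y:",np.arctan2(-d[0],d[1]))
for e in [(580,125),(553,300),(528,530)]: print(pf(g(*e,.04)))
s=get_state();print(Ro.from_quat(s["tcp_rot"]).as_matrix().round(3),s["eef_pos"])
E
```

```text
C [[0.5822, -0.1082], [0.5825, -0.1494], [0.5569, -0.1496], [0.5564, -0.108]] [ 0.56950876 -0.12880554] [ 52.25866029 -90.03819612]
axis yaw of y: 0.009181025261830926
A [[0.4604, -0.0633], [0.4585, -0.1049], [0.4313, -0.1033], [0.4339, -0.0625]] [ 0.4460253 -0.0834983] [-75.13107605 -57.28508278]
axis yaw of y: -0.054299523172386344
[ 134.61304605 -171.6060198 ]
[  15.28732702 -166.23499127]
[-137.02282075 -166.1038309 ]
[[ 0.098  0.995  0.   ]
 [ 0.995 -0.098 -0.   ]
 [-0.     0.    -1.   ]] [0.63968579 0.04348448 0.11731047]
```

Before passing the knob I need the height of the finger linkage, because it spreads sideways. I'll measure it from depth.

```bash
python3 - <<'E'
from h import *
s=get_state();Rt=Ro.from_quat(s["tcp_rot"]).as_matrix();p=s["eef_pos"]
P=[]
for n in("scene","wrist"):
    c=read_camera(n);z=c["range_z"];K=c["mtx"];v,u=np.nonzero(z>0);zz=z[v,u]
    if n=="wrist":
        x=(u-K[0,2])/K[0,0];y=(v-K[1,2])/K[1,1];r=np.hypot(x,y);ok=r<1.4
        x,y,r,zz=x[ok],y[ok],r[ok],zz[ok];t=np.tan(r)/np.maximum(r,1e-6);X=np.c_[x*t*zz,y*t*zz,zz]
    else: X=np.c_[(u-K[0,2])/K[0,0]*zz,(v-K[1,2])/K[1,1]*zz,zz]
    R=cv2.Rodrigues(c["rvec"])[0];W=(X-np.ravel(c["tvec"]))@R
    T=(W-p)@Rt
    m=(abs(T[:,0])<.05)&(abs(T[:,1])<.09)&(T[:,2]<.02)&(T[:,2]>-.15);T=T[m]
    print(n,len(T))
    for a in np.arange(-.09,.09,.01):
        q=T[(T[:,1]>=a)&(T[:,1]<a+.01)]
        if len(q): print(round(a*1000),len(q),"lowest z above tip mm",np.round(-np.percentile(q[:,2],[100,99,90])*1000,1))
E
```

```text
scene 1876
-70 7 lowest z above tip mm [92.2 92.2 92.5]
-60 67 lowest z above tip mm [69.5 71.3 79.7]
-50 61 lowest z above tip mm [51.8 53.8 64.3]
-40 53 lowest z above tip mm [47.8 48.7 51.5]
-30 15 lowest z above tip mm [25.7 28.4 46.6]
-20 114 lowest z above tip mm [ 6.4  7.2 23.1]
-10 229 lowest z above tip mm [ 0.5  2.1 11.7]
0 72 lowest z above tip mm [ 4.6  5.9 20.9]
10 311 lowest z above tip mm [-0.5  4.2 17.1]
20 259 lowest z above tip mm [12.2 15.2 51.6]
30 350 lowest z above tip mm [48.1 49.8 70.7]
40 158 lowest z above tip mm [53.  56.7 68.4]
50 116 lowest z above tip mm [70.7 72.9 81.7]
60 64 lowest z above tip mm [84.1 87.3 90.7]
wrist 38672
-70 195 lowest z above tip mm [83.5 84.2 86.1]
-60 2115 lowest z above tip mm [66.7 70.4 78.1]
-50 3836 lowest z above tip mm [50.2 54.7 64.9]
-40 3069 lowest z above tip mm [43.7 46.1 53.3]
-30 1926 lowest z above tip mm [16.  42.1 48.3]
-20 4657 lowest z above tip mm [ 3.8  8.3 27.7]
-10 3537 lowest z above tip mm [ 3.4  6.1 31.1]
0 3590 lowest z above tip mm [ 2.9  6.2 31.5]
10 4606 lowest z above tip mm [ 3.8  8.7 27.7]
20 1979 lowest z above tip mm [39.1 42.1 48.7]
30 3122 lowest z above tip mm [43.7 46.1 53.3]
40 3761 lowest z above tip mm [51.1 55.  65.4]
50 2105 lowest z above tip mm [67.1 71.  78.3]
60 174 lowest z above tip mm [81.9 83.8 86.1]
```

The linkage is at least 44 mm above the tips at those offsets, so it clears the knob and jar tops. Next I'll turn to line up with C and place the fingers behind it.

>>> {"op": "step_arm", "data": {
  "targets": [
    [[0.15,0,0,0,-1],[0.15,0,0,0,-0.15],[0.15,-0.6,-0.35,0,0],[0.15,-0.6,-0.35,0,0],[0.15,-0.6,-0.35,0,0],[0.15,-0.6,-0.35,0,0],[0.15,-0.6,-0.35,0,0],[0.15,-0.2,0,0,0],[0.15,0,0,0,0],[0.15,0,0,0,0]]
  ]
}}

```text
time: 9.33
eef_pos: [0.5699, -0.087, 0.1176]
tcp_rot: [0.708, 0.706, 0.0, 0.0]
contact_force: [0.4, 0.1, -0.3]
opening: 0.157
```

```bash
python3 - <<'E'
from h import *
s=get_state();print(s["eef_pos"],Ro.from_quat(s["tcp_rot"]).as_matrix().round(3).tolist(),need([.5695,-.085,.044]))
E
```

```text
[ 0.56986883 -0.08695292  0.1176123 ] [[0.004, 1.0, 0.001], [1.0, -0.004, 0.0], [0.0, 0.001, -1.0]] [ 0.05 -0.01  1.84]
```

>>> {"op": "step_arm", "data": {
  "targets": [
    [[0.15,0.05,0,0.5,0],[0.15,0,0,0.5,0],[0.15,0,0,0.5,0],[0.15,0,0,0.34,0],[0.15,0,0,0,0],[0.15,0,0,0,0],[0.15,-0.15,0,0,0],[0.15,-0.15,0,0,0],[0.15,-0.15,0,0,0],[0.15,-0.15,0,0,0]]
  ]
}}

```text
time: 10.17
eef_pos: [0.5698, -0.109, 0.0443]
tcp_rot: [0.707, 0.707, 0.0, 0.0]
contact_force: [-0.3, -0.3, -0.6]
opening: 0.153
```

>>> {"op": "step_arm", "data": {
  "targets": [
    [[0.15,-0.15,0,0,0],[0.15,-0.15,0,0,0],[0.15,-0.15,0,0,0],[0.15,-0.15,0,0,0],[0.15,-0.15,0,0,0],[0.15,-0.15,0,0,0],[0.15,-0.15,0,0,0],[0.15,-0.15,0,0,0]]
  ]
}}

```text
time: 10.83
eef_pos: [0.5694, -0.1567, 0.0437]
tcp_rot: [0.707, 0.707, -0.0, -0.0]
contact_force: [-0.1, 0.1, 1.1]
opening: 0.151
```

```bash
python3 - <<'E'
from h import *
s=get_state();print(s["eef_pos"],s["time"],pf(s["eef_pos"]),s["contact_force"])
c=read_camera("scene");cv2.imwrite("pics/scene6.png",cv2.resize(c["pixels"][90:290,150:450,::-1],None,fx=2.6,fy=2.6))
c=read_camera("wrist");cv2.imwrite("pics/wrist6.png",c["pixels"][:,:,::-1])
E
```

```text
[ 0.56941965 -0.15672649  0.0436856 ] 10.8333 [  54.95743729 -117.82855643] [-0.06095522  0.14443656  1.09904377]
```

View pics/scene6.png

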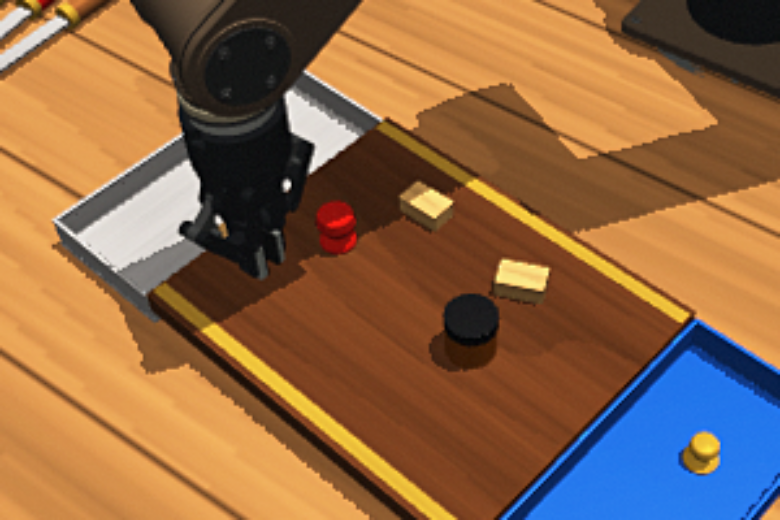

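View pics/wrist6.png

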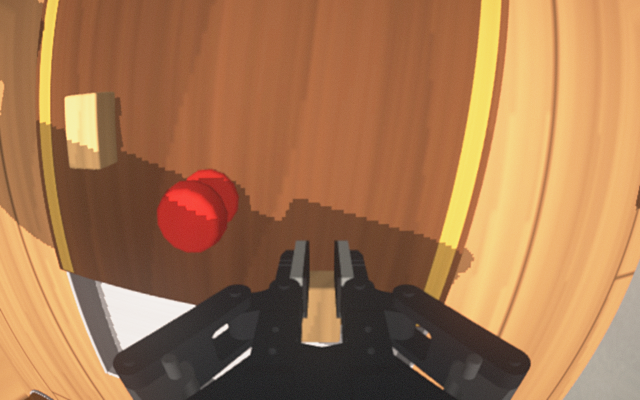

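The wrist view shows C squarely ahead of the fingers at (322,305), and the knob is untouched. I'll push it over the edge.

>>> {"op": "step_arm", "data": {
  "targets": [
    [[0.15,-0.15,0,0,0],[0.15,-0.15,0,0,0],[0.15,-0.15,0,0,0],[0.15,-0.15,0,0,0],[0.15,-0.15,0,0,0],[0.15,-0.15,0,0,0],[0.15,-0.15,0,0,0],[0.15,-0.15,0,0,0],[0.15,-0.15,0,0,0],[0.15,-0.1,0,0,0]]
  ]
}}

```text
time: 11.77
eef_pos: [0.5694, -0.215, 0.0438]
tcp_rot: [0.708, 0.707, -0.0, 0.0]
contact_force: [0.7, -1.1, -0.5]
opening: 0.152
```

```bash
python3 - <<'E'
from h import *
s=get_state();print(s["eef_pos"],s["time"],pf(s["eef_pos"]),s["contact_force"])
c=read_camera("scene");cv2.imwrite("pics/scene7.png",cv2.resize(c["pixels"][90:290,150:450,::-1],None,fx=2.6,fy=2.6))
c=read_camera("wrist");cv2.imwrite("pics/wrist7.png",c["pixels"][:,:,::-1])
E
```

```text
[ 0.56943428 -0.21497096  0.04376327] 11.7667 [  60.78673277 -175.78058684] [ 0.7366499  -1.09616437 -0.48274007]
```

View pics/scene7.png

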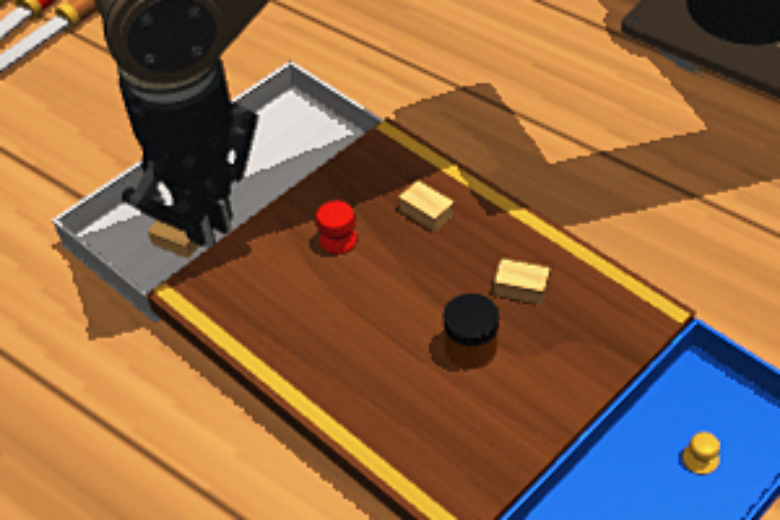

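View pics/wrist7.png

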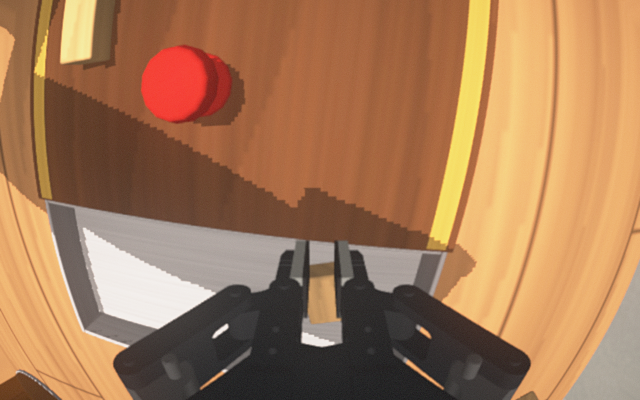

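C is in the steel tray at scene crop (172,238). Next is A: lift, move over behind it and turn slightly to its heading.

>>> {"op": "step_arm", "data": {
  "targets": [
    [[0.15,0,0,-0.7,0],[0.15,0,0,-0.7,0],[0.15,0,0,-0.7,0],[0.15,0.6,-0.42,0,0],[0.15,0.6,-0.42,0,0],[0.15,0.6,-0.42,0,0],[0.15,0.6,-0.42,0,0],[0.15,0.6,-0.42,0,0],[0.15,0.6,-0.42,0,0],[0.15,0.6,-0.42,0,0]]
  ]
}}

```text
time: 12.7
eef_pos: [0.4509, -0.0447, 0.1277]
tcp_rot: [0.707, 0.707, 0.0, -0.0]
contact_force: [0.0, -0.4, 1.3]
opening: 0.146
```

>>> {"op": "step_arm", "data": {
  "targets": [
    [[0.15,0.1,0,0,0.8],[0.15,0,0,0,0],[0.15,0,0,0,0]]
  ]
}}

```text
time: 12.95
eef_pos: [0.4522, -0.0418, 0.1281]
tcp_rot: [0.731, 0.683, 0.0, 0.001]
contact_force: [-1.4, -0.1, 1.0]
opening: 0.151
```

```bash
python3 - <<'E'
from h import *
s=get_state();print(s["eef_pos"],Ro.from_quat(s["tcp_rot"]).as_matrix().round(3).tolist(),need([.449,-.0405,.044]))
c=read_camera("scene");cv2.imwrite("pics/scene8.png",cv2.resize(c["pixels"][90:290,150:450,::-1],None,fx=2.6,fy=2.6))
c=read_camera("top");cv2.imwrite("pics/top8.png",cv2.resize(c["pixels"][130:315,255:505,::-1],None,fx=3.2,fy=3.2))
E
```

```text
[ 0.45215902 -0.04179748  0.12807939] [[0.068, 0.998, 0.001], [0.998, -0.068, -0.0], [-0.0, 0.001, -1.0]] [ 0.03 -0.08  2.1 ]
```

View pics/top8.png

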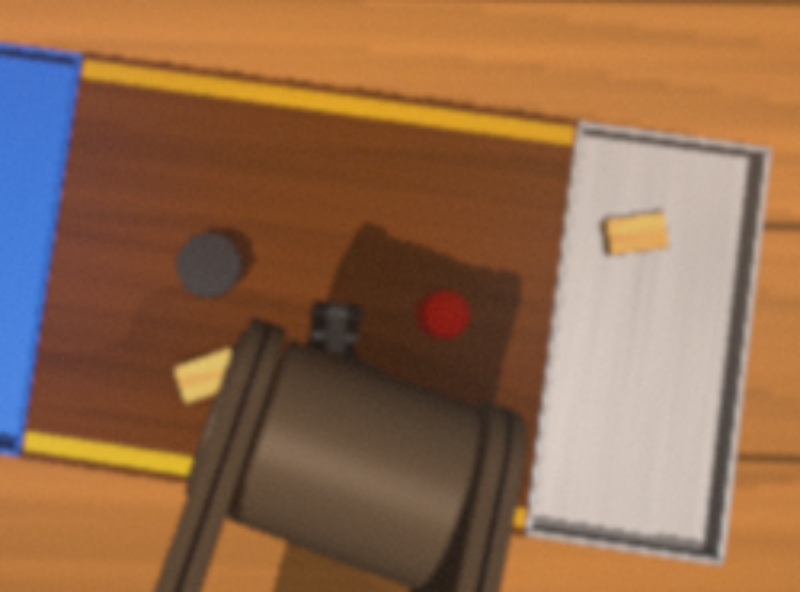

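C lies flat in the steel tray at crop (636,232). The jar (210,264) and knob (444,314) are in place. I'll lower behind A and push.

>>> {"op": "step_arm", "data": {
  "targets": [
    [[0.15,0.03,-0.07,0.6,0],[0.15,0,0,0.6,0],[0.15,0,0,0.5,0],[0.15,0,0,0.4,0],[0.15,0,0,0,0],[0.15,0,0,0,0],[0.15,-0.15,0,0,0],[0.15,-0.15,0,0,0],[0.15,-0.15,0,0,0],[0.15,-0.15,0,0,0]]
  ]
}}

```text
time: 13.88
eef_pos: [0.4479, -0.0655, 0.0443]
tcp_rot: [0.732, 0.682, 0.0, 0.0]
contact_force: [-0.3, 0.8, 0.6]
opening: 0.147
```

>>> {"op": "step_arm", "data": {
  "targets": [
    [[0.15,-0.15,0,0,0],[0.15,-0.15,0,0,0],[0.15,-0.15,0,0,0],[0.15,-0.15,0,0,0],[0.15,-0.15,0,0,0],[0.15,-0.15,0,0,0],[0.15,-0.15,0,0,0],[0.15,-0.15,0,0,0]]
  ]
}}

```text
time: 14.55
eef_pos: [0.4441, -0.113, 0.0437]
tcp_rot: [0.732, 0.682, -0.0, -0.0]
contact_force: [0.4, 0.1, 0.1]
opening: 0.149
```

```bash
python3 - <<'E'
from h import *
s=get_state();print(s["eef_pos"],s["time"],pf(s["eef_pos"]),s["contact_force"],need([.4365,-.203,.044]))
c=read_camera("scene");cv2.imwrite("pics/scene9.png",cv2.resize(c["pixels"][90:290,150:450,::-1],None,fx=2.6,fy=2.6))
c=read_camera("wrist");cv2.imwrite("pics/wrist9.png",c["pixels"][:,:,::-1])
E
```

```text
[ 0.44410073 -0.11303179  0.04372053] 14.55 [-74.09759977 -86.86315982] [0.38732321 0.06736922 0.13594877] [-2.26 -0.03 -0.01]
```

View pics/scene9.png

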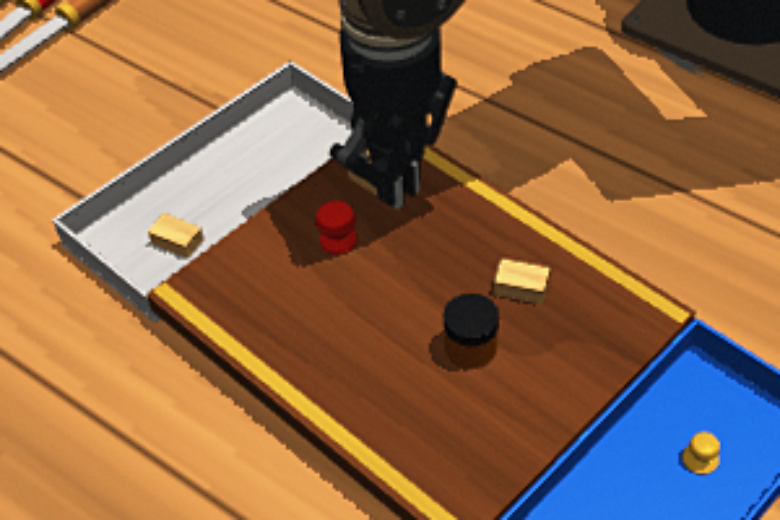

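View pics/wrist9.png

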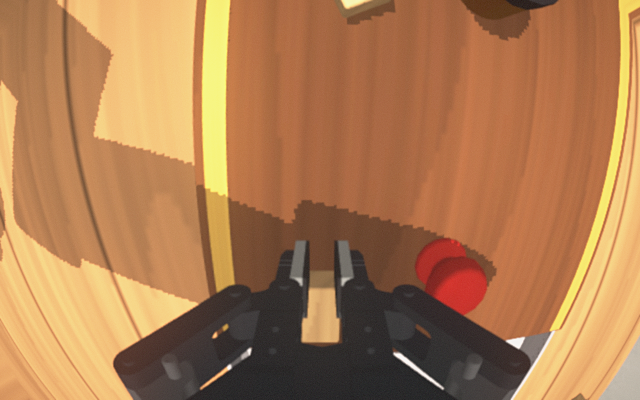

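A is centred ahead of the fingers in the wrist view at (322,305), and the knob is clear. I'll push the last 90 mm or so.

>>> {"op": "step_arm", "data": {
  "targets": [
    [[0.15,-0.15,0,0,0],[0.15,-0.15,0,0,0],[0.15,-0.15,0,0,0],[0.15,-0.15,0,0,0],[0.15,-0.15,0,0,0],[0.15,-0.15,0,0,0],[0.15,-0.15,0,0,0],[0.15,-0.15,0,0,0]]
  ]
}}

```text
time: 15.32
eef_pos: [0.4407, -0.161, 0.0437]
tcp_rot: [0.732, 0.682, 0.0, 0.0]
contact_force: [-0.2, 0.0, -0.2]
opening: 0.149
```

>>> {"op": "step_arm", "data": {
  "targets": [
    [[0.15,-0.15,0,0,0],[0.15,-0.15,0,0,0],[0.15,-0.15,0,0,0],[0.15,-0.15,0,0,0],[0.15,-0.15,0,0,0],[0.15,-0.15,0,0,0],[0.15,-0.15,0,0,0],[0.15,0,0,0,0]]
  ]
}}

```text
time: 15.98
eef_pos: [0.438, -0.2034, 0.0439]
tcp_rot: [0.732, 0.681, -0.0, 0.0]
contact_force: [-0.6, -0.7, -0.3]
opening: 0.15
```

```bash
python3 - <<'E'
from h import *
s=get_state();print(s["eef_pos"],s["time"],pf(s["eef_pos"]),s["contact_force"])
c=read_camera("scene");cv2.imwrite("pics/scene10.png",cv2.resize(c["pixels"][90:290,150:450,::-1],None,fx=2.6,fy=2.6))
E
```

```text
[ 0.43795886 -0.20340639  0.0438959 ] 15.9833 [ -71.18638075 -177.39942329] [-0.64322821 -0.71258582 -0.3089574 ]
```

View pics/scene10.png

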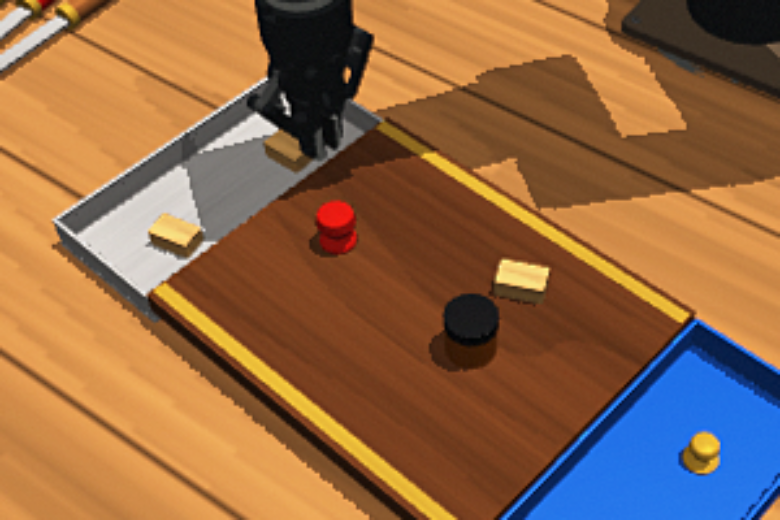

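A is in the tray as well, at (288,150). B is turned about 27° from the push direction, so I'll approach it aligned with its own axis (yaw +0.376). Then I'll push along an arc that swings it back down the panel.

>>> {"op": "step_arm", "data": {
  "targets": [
    [[0.15,0,0,-0.7,0],[0.15,0,0,-0.7,0],[0.15,0,0,-0.7,0],[0.15,0.8,0,0,0],[0.15,0.8,0,0,0],[0.15,0.8,0,0,0],[0.15,0.8,0,0,0],[0.15,0.8,0,0,0],[0.15,0.8,0,0,0],[0.15,0.8,0,0,0]]
  ]
}}

```text
time: 16.87
eef_pos: [0.4533, 0.023, 0.1278]
tcp_rot: [0.732, 0.682, 0.0, 0.0]
contact_force: [0.4, 0.2, 1.2]
opening: 0.15
```

>>> {"op": "step_arm", "data": {
  "targets": [
    [[0.15,0.8,0,0,0],[0.15,0.4,0,0,0],[0.15,0,0,0,-1],[0.15,0,0,0,-1],[0.15,0,0,0,-1],[0.15,0,0,0,-1],[0.15,0,0,0,-1],[0.15,0,0,0,-0.1],[0.15,0,0,0,0],[0.15,0,0,0,0]]
  ]
}}

```text
time: 17.7
eef_pos: [0.4569, 0.0692, 0.1277]
tcp_rot: [0.564, 0.826, -0.0, -0.0]
contact_force: [-0.4, -0.6, 0.4]
opening: 0.15
```

```bash
python3 - <<'E'
from h import *
s=get_state();R=Ro.from_quat(s["tcp_rot"]).as_matrix();print(s["eef_pos"],s["time"],"yaw",np.arctan2(R[1,1],R[0,1]),need([.453,.068,.044]))
c=read_camera("top");cv2.imwrite("pics/top11.png",cv2.resize(c["pixels"][130:315,255:505,::-1],None,fx=3.2,fy=3.2))
c=read_camera("scene");cv2.imwrite("pics/scene11.png",cv2.resize(c["pixels"][90:290,150:450,::-1],None,fx=2.6,fy=2.6))
E
```

```text
[0.45686881 0.06919501 0.12767175] 17.7 yaw 0.3727008929274632 [ 0.01 -0.1   2.09]
```

View pics/top11.png

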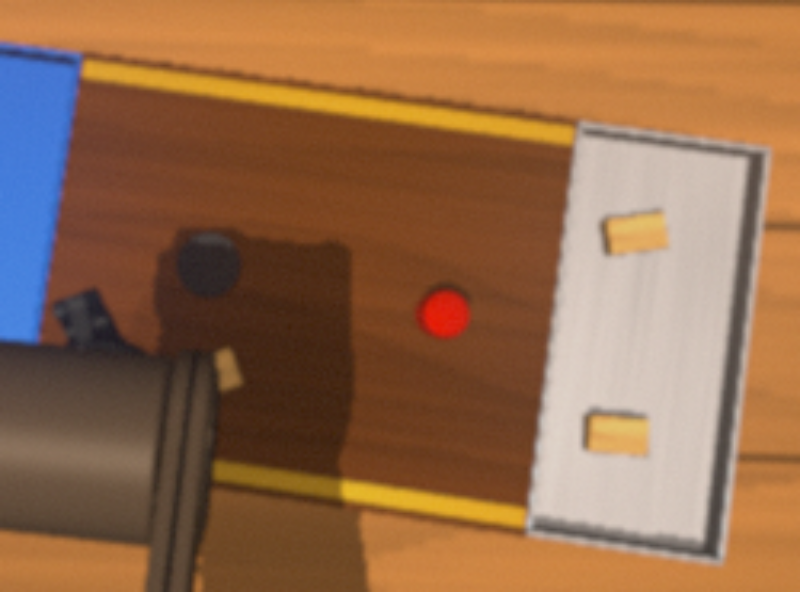

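View pics/scene11.png

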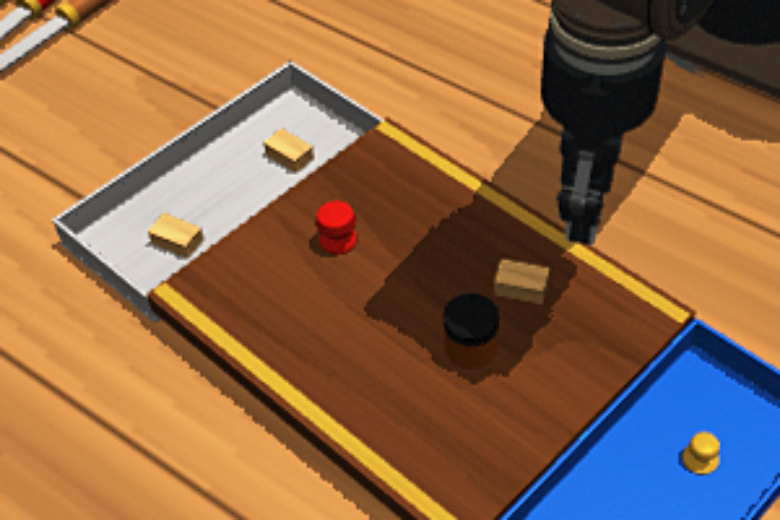

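Two blocks lie flat in the tray, and B, the jar and the knob haven't moved. I'll lower behind B and make gentle contact.

>>> {"op": "step_arm", "data": {
  "targets": [
    [[0.15,0,-0.1,0.6,0],[0.15,0,0,0.6,0],[0.15,0,0,0.5,0],[0.15,0,0,0.38,0],[0.15,0,0,0,0],[0.15,-0.1,0,0,0],[0.15,-0.1,0,0,0],[0.15,-0.1,0,0,0],[0.15,-0.1,0,0,0],[0.15,0,0,0,0]]
  ]
}}

```text
time: 18.63
eef_pos: [0.4603, 0.0519, 0.0456]
tcp_rot: [0.564, 0.826, 0.001, 0.001]
contact_force: [0.8, -0.2, -0.7]
opening: 0.149
```

```bash
python3 - <<'E'
from h import *
s=get_state();R=Ro.from_quat(s["tcp_rot"]).as_matrix();print(s["eef_pos"],s["time"],"yaw",np.arctan2(R[1,1],R[0,1]))
c=read_camera("wrist");cv2.imwrite("pics/wrist12.png",c["pixels"][:,:,::-1])
c=read_camera("scene");cv2.imwrite("pics/scene12.png",cv2.resize(c["pixels"][90:290,150:450,::-1],None,fx=2.6,fy=2.6))
E
```

```text
[0.46033626 0.05193656 0.04562419] 18.6333 yaw 0.37349752827424965
```

View pics/wrist12.png

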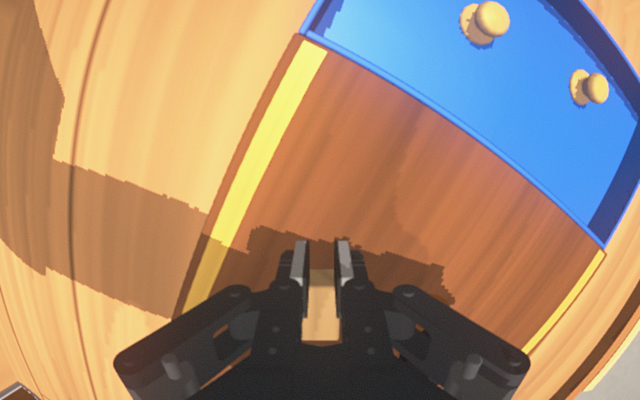

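View pics/scene12.png

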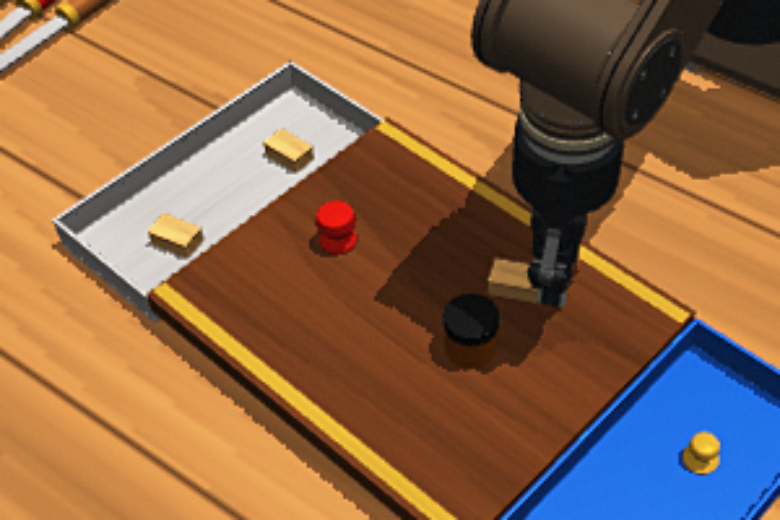

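B sits flush in front of both fingers at wrist (322,310). Now I'll run the arc.

>>> {"op": "step_arm", "data": {
  "targets": [
    [[0.15,-0.1,0.04,0,0.6],[0.15,-0.1,0.04,0,0.6],[0.15,-0.1,0.04,0,0.6],[0.15,-0.1,0.04,0,0.6],[0.15,-0.1,0.04,0,0.6],[0.15,-0.1,0.04,0,0.6],[0.15,-0.1,0.04,0,0.6],[0.15,-0.1,0.04,0,0.6],[0.15,-0.1,0.04,0,0.6],[0.15,-0.1,0.04,0,0.6]]
  ]
}}

```text
time: 19.57
eef_pos: [0.4804, 0.0157, 0.0447]
tcp_rot: [0.759, 0.652, 0.0, 0.0]
contact_force: [0.2, 0.8, -0.0]
opening: 0.151
```

```bash
python3 - <<'E'
from h import *
s=get_state();R=Ro.from_quat(s["tcp_rot"]).as_matrix();print(s["eef_pos"],s["time"],"yaw",np.arctan2(R[1,1],R[0,1]),pf(s["eef_pos"]))
c=read_camera("wrist");cv2.imwrite("pics/wrist13.png",c["pixels"][:,:,::-1])
c=read_camera("scene");cv2.imwrite("pics/scene13.png",cv2.resize(c["pixels"][90:290,150:450,::-1],None,fx=2.6,fy=2.6))
E
```

```text
[0.48036803 0.01571577 0.04469159] 19.5667 yaw -0.15167336516004115 [-50.86480151  44.86188884]
```

View pics/wrist13.png

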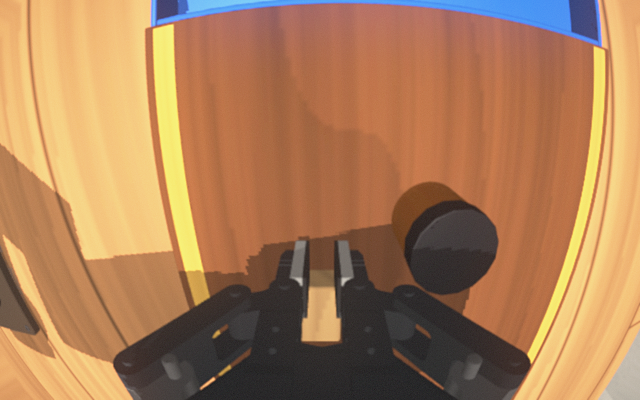

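View pics/scene13.png

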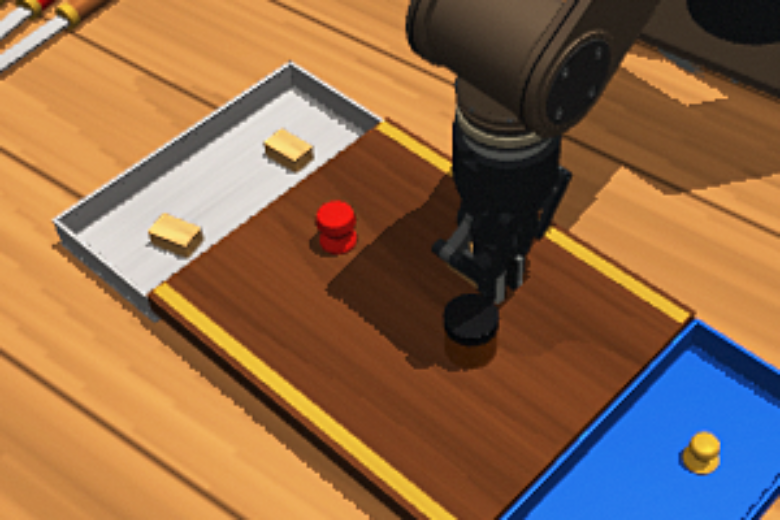

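B followed the arc and is still flush at wrist (322,310). The jar is untouched. I'll push straight along the panel, then curve slightly outward after the knob so B doesn't land on A.

>>> {"op": "step_arm", "data": {
  "targets": [
    [[0.15,-0.15,0,0,0],[0.15,-0.15,0,0,0],[0.15,-0.15,0,0,0],[0.15,-0.15,0,0,0],[0.15,-0.15,0,0,0],[0.15,-0.15,0,0,0],[0.15,-0.15,0,0,0],[0.15,-0.15,0,0,0],[0.15,-0.15,0,0,0],[0.15,-0.15,0,0,0]]
  ]
}}

```text
time: 20.5
eef_pos: [0.4712, -0.0442, 0.0445]
tcp_rot: [0.758, 0.652, -0.0, -0.0]
contact_force: [-0.7, 0.1, -0.1]
opening: 0.15
```

>>> {"op": "step_arm", "data": {
  "targets": [
    [[0.15,-0.15,0,0,0],[0.15,-0.15,0,0,0],[0.15,-0.15,0,0,0],[0.15,-0.15,0,0,0],[0.15,-0.15,0,0,0],[0.15,-0.15,0,0,0]]
  ]
}}

```text
time: 21.0
eef_pos: [0.4659, -0.0798, 0.0445]
tcp_rot: [0.758, 0.652, -0.0, -0.0]
contact_force: [0.3, 0.7, 1.0]
opening: 0.15
```

```bash
python3 - <<'E'
from h import *
s=get_state();R=Ro.from_quat(s["tcp_rot"]).as_matrix();print(s["eef_pos"],s["time"],"yaw",np.arctan2(R[1,1],R[0,1]),pf(s["eef_pos"]))
c=read_camera("wrist");cv2.imwrite("pics/wrist14.png",c["pixels"][:,:,::-1])
c=read_camera("scene");cv2.imwrite("pics/scene14.png",cv2.resize(c["pixels"][90:290,150:450,::-1],None,fx=2.6,fy=2.6))
E
```

```text
[ 0.46589072 -0.0797509   0.044511  ] 21.0 yaw -0.14913021716161481 [-55.73901973 -51.5731674 ]
```

View pics/wrist14.png

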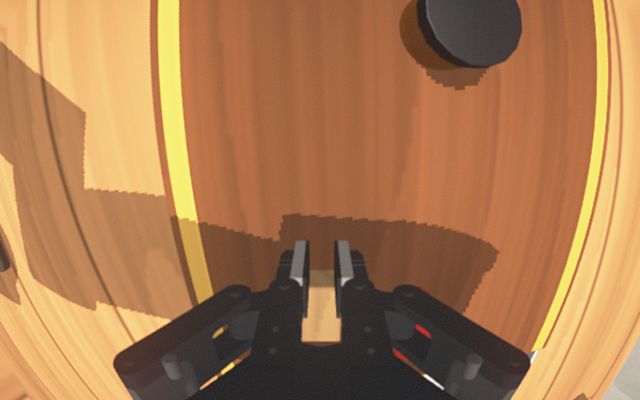

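View pics/scene14.png

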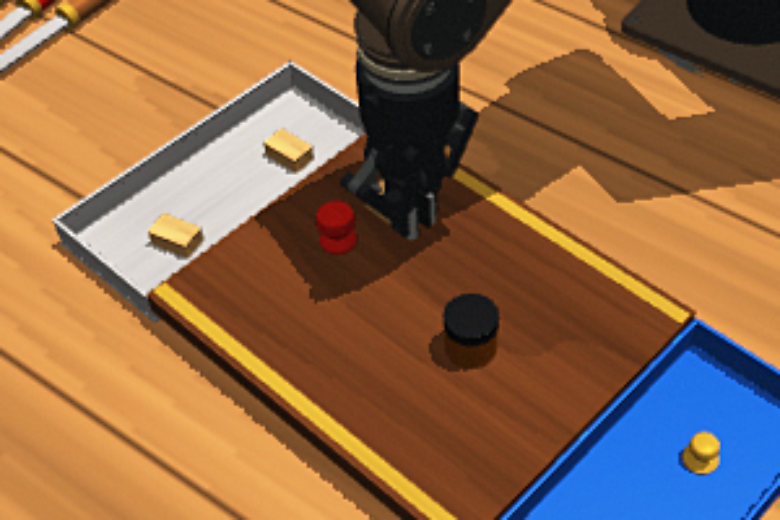

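Still flush. Next are the outward curve and the final push.

>>> {"op": "step_arm", "data": {
  "targets": [
    [[0.15,-0.15,0,0,0],[0.15,-0.15,0,0,0],[0.15,-0.1,-0.04,0,-0.6],[0.15,-0.1,-0.04,0,-0.6],[0.15,-0.1,-0.04,0,-0.6],[0.15,-0.1,-0.04,0,-0.6],[0.15,-0.1,-0.04,0,-0.6],[0.15,-0.1,-0.04,0,-0.4],[0.15,-0.1,0,0,0]]
  ]
}}

```text
time: 21.85
eef_pos: [0.4545, -0.1191, 0.0445]
tcp_rot: [0.653, 0.758, -0.0, -0.0]
contact_force: [-0.6, 0.1, -0.6]
opening: 0.152
```

```bash
python3 - <<'E'
from h import *
s=get_state();R=Ro.from_quat(s["tcp_rot"]).as_matrix();print(s["eef_pos"],s["time"],"yaw",np.arctan2(R[1,1],R[0,1]),pf(s["eef_pos"]))
c=read_camera("wrist");cv2.imwrite("pics/wrist15.png",c["pixels"][:,:,::-1])
c=read_camera("scene");cv2.imwrite("pics/scene15.png",cv2.resize(c["pixels"][90:290,150:450,::-1],None,fx=2.6,fy=2.6))
E
```

```text
[ 0.45450692 -0.11907822  0.04446054] 21.85 yaw 0.14815519740338293 [-63.1397661  -91.84050329]
```

View pics/wrist15.png

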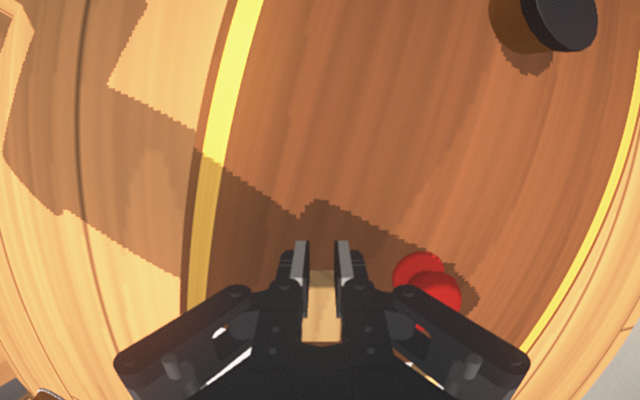

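View pics/scene15.png

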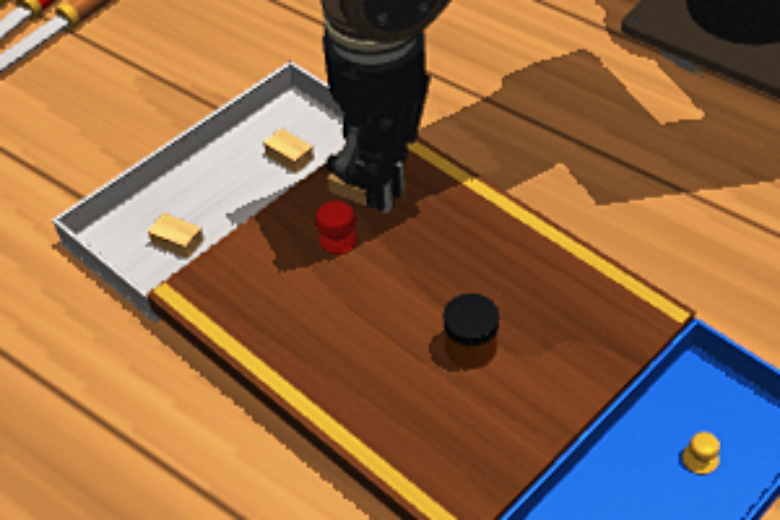

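B is past the knob, which hasn't moved. Now the final push over the edge.

>>> {"op": "step_arm", "data": {
  "targets": [
    [[0.15,-0.15,0,0,0],[0.15,-0.15,0,0,0],[0.15,-0.15,0,0,0],[0.15,-0.15,0,0,0],[0.15,-0.15,0,0,0],[0.15,-0.15,0,0,0],[0.15,-0.15,0,0,0],[0.15,-0.15,0,0,0]]
  ]
}}

```text
time: 22.62
eef_pos: [0.462, -0.1668, 0.0445]
tcp_rot: [0.653, 0.757, 0.0, -0.0]
contact_force: [-0.2, 0.5, -0.1]
opening: 0.153
```

>>> {"op": "step_arm", "data": {
  "targets": [
    [[0.15,-0.15,0,0,0],[0.15,-0.15,0,0,0],[0.15,-0.15,0,0,0],[0.15,-0.15,0,0,0],[0.15,-0.15,0,0,0],[0.15,-0.15,0,0,0],[0.15,-0.15,0,0,0],[0.15,0,0,0,0]]
  ]
}}

```text
time: 23.28
eef_pos: [0.4684, -0.209, 0.0447]
tcp_rot: [0.653, 0.757, -0.0, 0.0]
contact_force: [-0.4, -0.5, -0.9]
opening: 0.149
```

>>> {"op": "step_arm", "data": {
  "targets": [
    [[0.15,0,0,-0.5,0],[0.15,0,0,-0.8,0],[0.15,0,0,-0.8,0],[0.15,0.8,0,0,0],[0.15,0.8,0,0,0],[0.15,0.8,0,0,0],[0.15,0.8,0,0,0],[0.15,0.8,0,0,0],[0.15,0,0,0,0],[0.15,0,0,0,0]]
  ]
}}

```text
time: 24.12
eef_pos: [0.4441, -0.0481, 0.1284]
tcp_rot: [0.652, 0.758, -0.0, 0.0]
contact_force: [0.3, 0.0, -0.2]
opening: 0.146
```

```bash
python3 - <<'E'
from h import *
s=get_state();print(s["eef_pos"],s["time"],s["contact_force"])
c=read_camera("top");cv2.imwrite("pics/top16.png",cv2.resize(c["pixels"][130:315,200:505,::-1],None,fx=2.6,fy=2.6))
c=read_camera("scene");cv2.imwrite("pics/scene16.png",cv2.resize(c["pixels"][90:340,150:480,::-1],None,fx=2.3,fy=2.3))
E
```

```text
[ 0.44411799 -0.04811953  0.12843107] 24.1167 [ 0.31836417  0.00558717 -0.22842272]
```

View pics/top16.png

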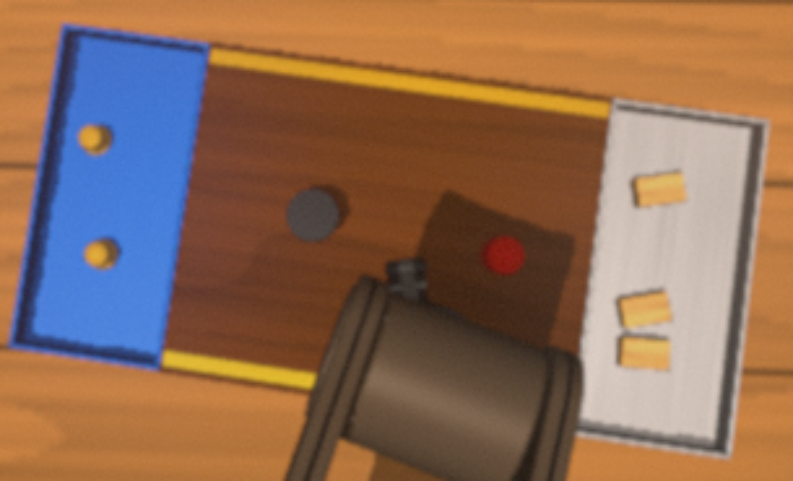

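View pics/scene16.png

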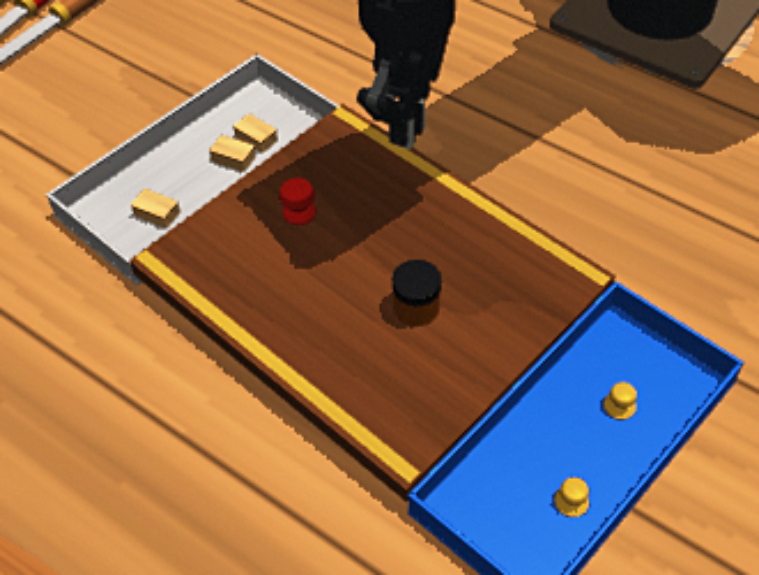

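All three blocks lie flat in the steel tray. The jar, knob and both pulls stand where they were, and the fingers are clear at z = 0.128 m.

```bash
python3 -c "
from plant import *
print(sign_off())"
```

```text
the job is handed in; nothing more can be done
None
```

All three oak offcuts are in the bare steel tray, and I handed the job in at about 24 s of the 67 s allowed. I only pushed them along the panel with the nearly shut fingers; none was lifted.

- **One slip:** the far offcut slid off the side of the fingers about halfway, ending up near the knob without touching it. I backed off, lined up with it again and pushed it over the edge.
- **Last offcut:** it lay about 27° off the push direction, so I steered it along an arc past the knob. It landed beside the offcut already in that part of the tray, not on top of it.
- **Final checks:** the last top and scene pictures show all three offcuts lying flat inside the steel tray. By eye, the jar, knob and both brass pulls are where they started. The gripper is clear of everything with the tip at z = 0.128 m, and every force reading I took stayed under about 2 N.
- **Not checked:** I did not measure the offcuts' resting positions numerically in the tray's frame. The hand-in reported no verdict.
- **Disagreement:** my estimates of how far the panel is turned ranged from about 0.10 to 0.12 rad, which was too small to matter here.

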